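Pour the stone chippings through the funnel into the specimen jar

ROBOT

A 6-joint arm with a two-finger parallel gripper is mounted at the origin on a cart in front of the work surface, level with it; the furniture and walls round the work are solid. World frame = base frame: x ahead of the robot, y to its left, z up, the work surface at z = 0. Lengths are in mm, angles in rad, forces in N, time in s.
With the tool pointing down it reaches from about 300 to 775 mm from the base axis. Payload 14.6 kg.
Tool frame: the origin (TCP) lies midway between the tips of the shut fingers; the grasp point (between the pads) lies 19 mm behind it; z points along the fingers, y is the direction in which the jaws open and shut (so a half turn about z gives the same grasp; the last joint's range is limited). The gripper opens to 94 mm and grips with 3 to 60 N. Pads are 16 mm wide; open, the fingers measure 119 mm over their backs; the gripper's body (75 mm by 177 mm) begins 78 mm behind the grasp point.
Start: joints at [1.274, 0.3, 1.521, -0, 1.321, -0.067], TCP at [125.279, 535.532, 205.446] pointing down, gripper open.
Joint ranges: [-3.03, 3.03], [-0.79, 2.21], [0.23, 2.52], [-1.04, 4.18], [0, 3.07], [-2.55, 2.55]. Speed limits (rad/s): [2.22, 2.22, 2.57, 3.14, 3.14, 3.14].

INTERFACE

Orientations are given as [roll, pitch, yaw] about the fixed x, y, z axes, in that order (R = Rz(yaw) Ry(pitch) Rx(roll)).
In Python, from cell import read_state, camera, get_calibration, sign_off gives the robot as it stands.
- The arm moves only by the tool carry_out, never from a script. Its argument "series" is a list of rows, each an object with "delta_pos": the shift along the world's x, y, z in mm, a list of three; "turn": the turn, a rotation vector about the world's x, y, z in rad, a list of three; "hand": the opening, from 0 (shut) to 1 (fully open). A call has 1 to 8 rows; each row is the pose to reach, as a shift and turn from the pose commanded when the call began; what a row does not reach only later rows make up. A row lasts 1/8 s, in which the tool goes at most 62.5 mm and 10.7 degrees, less where a joint would pass 70% of its speed; a pose out of reach is approached as far as the arm can. A call with a gripper value outside its range is refused whole. The fingers move at their own pace and stop on an object; "squeeze" is the grip in N (left out, the last holds). Time passes only in rows, so rows that repeat a pose let the fingers close. It gives the time, the measured TCP pose, the force and the opening at its end, in the units of the state.
- read_state(): the state, without advancing time (a new reading comes with each control period).
- camera(name): name is "scene" or "top" or "wrist"; returns the picture (420x560x3 uint8, red, green, blue); there is no depth.
- get_calibration(name): a dict with "intrinsics" (3x3 intrinsics, pixels), "k1" (the pictures are not rectified: a ray, as slopes to the right and down, at radius r is drawn at 1 + k1 r^2 times it, then the intrinsics apply), "pose" (4x4, takes a point from camera to world coordinates). Camera axes: x right, y down, z forward; pixel columns grow to the right and rows downward; lengths in mm; the calibration is good to about 2 mm. A picture is of the moment at which its call begins: read the wrist's pose just before it. get_calibration takes no time and is no camera call; for the wrist camera it gives the pose at the moment of the call.
- sign_off(): hands the job in, once; it reports no verdict.
The state is a dict: "clock": time; "joints": joint angles; "qd": joint speeds; "effort": joint torques, N m; "eef_pos": TCP position; "eef_rot": TCP orientation; "wrist_force": force on the tool from outside, world axes, zero at the start; "moment": the same for the moment, N m; "finger_gap": finger opening in mm.
Only numpy, scipy, OpenCV 4.12 (cv2) and the standard library are available. Lean on these libraries where they do the work, as an engineer would, in place of code of your own. Each camera call takes 0.05 s, during which the arm holds its last target.

TASK

Pick up the weighing scoop by its black bar handle and tip its three stone chippings through the wide white funnel into the narrow jar below, without touching the stones with the fingers. When all three stones are in the jar, set the scoop down upright on the bench and let it go.

Things in the scene. Friction and masses are not known exactly. Their poses are not given: they have to be found in the camera images.
- scoop_grip (a point): Centre of the black bar handle (14 wide in y, 12 tall, 80 long in x) of the only scoop, open-fronted, steel, 0.2 kg, 60 mm above its underside; grip it across its width from above. -x points to the open mouth, z up. Pan 118 x 64 mm; its mouth edge, 54 wide, lies 74 mm to -x and 60 below this point. Walls 28 mm high. The stones lie loose and slide out when the mouth dips over 25 degrees.
- funnel_jar: Narrow clear jar (48 mm inside, floor 14 mm high), fixed upright in a black foot, a wide white funnel in its neck. Origin on the bench at its axis, z up. The funnel's mouth is 124 mm across (walls 3 mm), 146 mm high; its cone slopes about 55 degrees to a 40 mm bore at 90 mm height, ending inside the jar 68 mm up. A like jar without funnel stands elsewhere; leave it empty.
- stone_0: Grey angular stone chipping, about 17 x 15 x 12 mm, 12 g, origin at its centre, axes arbitrary; starts lying in the scoop's pan.
- stone_1: Grey angular stone chipping, as stone_0.
- stone_2: Grey angular stone chipping, as stone_0.
Mind the look-alikes: they are no part of the job. Of the things that look like the funnel_jar, the larger one is meant.

How it is judged (in metres and radians):
At the end, for the whole second after the job is handed in: All three stones lie at rest inside the jar under the funnel (within 27 mm of its axis and below 60 mm height), and the scoop stands upright (within 10 degrees) on the bench, its handle point 50 to 70 mm above the bench (horizontal distance between each of stone_0, stone_1, stone_2 and funnel_jar below 0.027 m and height (world z) of each of stone_0, stone_1, stone_2 below 0.06 m and linear speed of each of stone_0, stone_1, stone_2 below 0.05 m/s and angle between scoop_grip's own z axis and vertical below 0.17 rad and height (world z) of scoop_grip between 0.05 and 0.07 m); the robot touches nothing.
It fails at once if the fingers touch a stone (contact force between the fingers and stone_0 above 0.3 N or contact force between the fingers and stone_1 above 0.3 N or contact force between the fingers and stone_2 above 0.3 N).
It also fails if it takes over 64 s, if anything falls off the work surface, if the arm or the gripper's body presses on something with over 40 N, if the wrist force passes 120 N, or if a joint passes its speed limit or range.

## Working session

There is one attempt and no reset: what is moved stays moved. The work goes in short steps, Python scripts to look and compute and a tool call to move; the robot and the scene stay as the last step left them, time stands still between calls to the robot, and variables do not carry over. Pictures are saved under pics/ and viewed, and the job is handed in when it is done.

Besides the shell and the picture viewer there is one more tool, called after ">>>" by a JSON object that holds its "method" and its "body". carry_out: Moves the arm, as the interface text tells. Its arguments: {"type":"object","properties":{"series":{"type":"array"},"squeeze":{"type":"number"}},"required":["series"]}

```bash
mkdir -p pics; ls; cat > h.py <<'E'
import numpy as np, cv2
from cell import read_state, camera, get_calibration, sign_off
def snap(n,f):
    c=get_calibration(n); im=camera(n); cv2.imwrite('pics/'+f,im[:,:,::-1]); np.savez('pics/'+f+'.npz',im=im,K=c['intrinsics'],k1=c['k1'],P=c['pose']); return im,c
def load(f):
    d=np.load('pics/'+f+'.npz'); return d['im'],dict(intrinsics=d['K'],k1=float(d['k1']),pose=d['P'])
def ray(c,u,v):
    K=np.array(c['intrinsics'],float); k1=float(c['k1'])
    p=cv2.undistortPoints(np.array([[[u,v]]],float),K,np.array([k1,0,0,0,0.]),None,None).ravel() if k1 else np.array([(u-K[0,2])/K[0,0],(v-K[1,2])/K[1,1]])
    P=np.array(c['pose'],float); d=P[:3,:3]@np.array([p[0],p[1],1]); return P[:3,3],d/np.linalg.norm(d)
def plane(c,u,v,z):
    o,d=ray(c,u,v); return o+d*(z-o[2])/d[2]
def tri(*rs):
    A=0;b=0
    for o,d in rs:
        M=np.eye(3)-np.outer(d,d);A=A+M;b=b+M@o
    x=np.linalg.solve(A,b); return x,[np.linalg.norm((np.eye(3)-np.outer(d,d))@(x-o)) for o,d in rs]
def proj(c,X):
    P=np.array(c['pose'],float);q=P[:3,:3].T@(np.array(X)-P[:3,3]);s=q[:2]/q[2];s=s*(1+c['k1']*(s@s));K=np.array(c['intrinsics']);return K[0,0]*s[0]+K[0,2],K[1,1]*s[1]+K[1,2]
E
python3 - <<'E'
from h import *
print(read_state())
for n in ['scene','top','wrist']:
    im,c=snap(n,n+'0.png'); print(n,c['k1'],np.round(c['pose'],3).tolist(),np.round(c['intrinsics'],1).tolist())
E
```

```text
pics
{'clock': 0.0, 'joints': array([ 1.27443625e+00,  3.00463900e-01,  1.52159926e+00, -3.49376830e-06,
        1.32068880e+00, -6.66242434e-02]), 'qd': array([-4.55259648e-04, -1.66551793e-03, -1.66812431e-03, -4.63078817e-05,
        4.49720648e-04, -3.75873899e-04]), 'effort': array([ 5.61427732e-04, -5.31784201e+01, -3.52737808e+01,  7.08972942e-02,
        2.43730098e-02, -7.03275646e-05]), 'eef_pos': array([125.18453532, 535.28907193, 204.88258728]), 'eef_rot': array([-3.14043569e+00, -7.38045997e-05,  2.91185765e+00]), 'wrist_force': array([ 0.06629246, -0.2925892 , -0.42471745]), 'moment': array([0.02287936, 0.02490202, 0.00051066]), 'finger_gap': 94.00016174380659}
scene 0.00440408517295306 [[0.62, -0.433, 0.654, -74.155], [-0.784, -0.339, 0.519, -421.622], [-0.003, -0.835, -0.55, 540.118], [0.0, 0.0, 0.0, 1.0]] [[457.1, 0.0, 284.6], [0.0, 457.1, 207.1], [0.0, 0.0, 1.0]]
top -0.09957250860522016 [[-0.013, -0.994, 0.11, 390.533], [-0.999, 0.018, 0.038, -17.049], [-0.04, -0.109, -0.993, 927.32], [0.0, 0.0, 0.0, 1.0]] [[391.3, 0.0, 275.8], [0.0, 391.3, 208.8], [0.0, 0.0, 1.0]]
wrist 0.017538563051872357 [[0.227, 0.936, 0.269, 48.206], [0.974, -0.218, -0.064, 553.567], [-0.002, 0.276, -0.961, 384.153], [0.0, 0.0, 0.0, 1.0]] [[322.7, 0.0, 273.5], [0.0, 322.7, 204.8], [0.0, 0.0, 1.0]]
```

View pics/scene0.png

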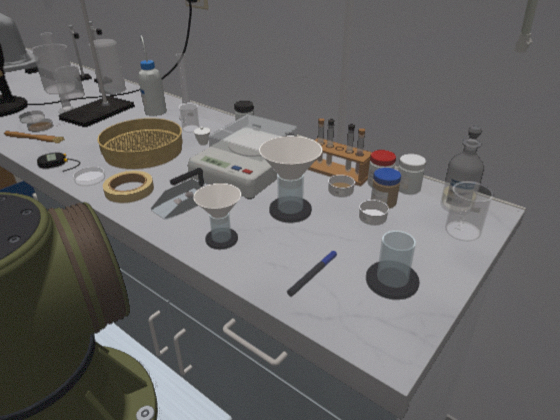

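View pics/top0.png

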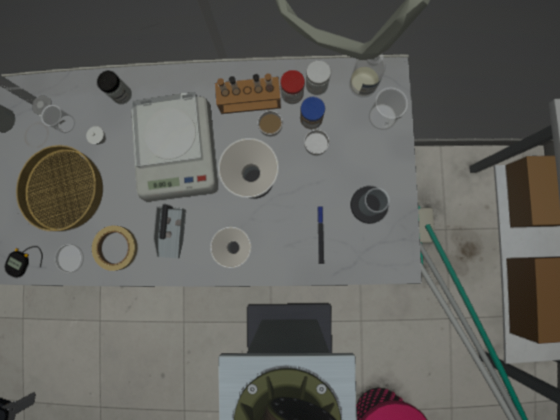

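View pics/wrist0.png

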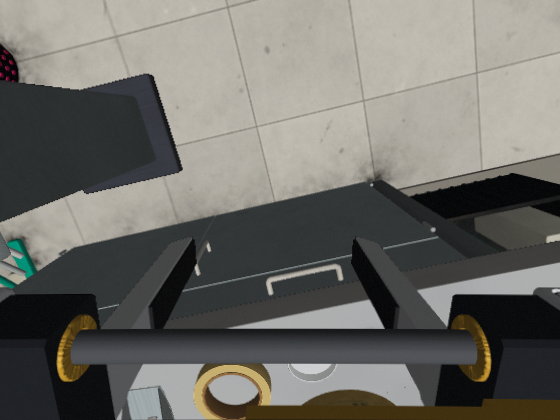

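The top view shows the large funnel at about (248,168) and the small look-alike at (231,247). The scoop is at (168,230), its black handle at about (164,222), with the mouth towards the image bottom. Zooming in.

```bash
python3 - <<'E'
from h import *
a,_=load('top0.png'); b,_=load('scene0.png')
A=cv2.resize(a[190:270,120:290],None,fx=4.6,fy=4.6,interpolation=cv2.INTER_CUBIC)
B=cv2.resize(b[130:260,140:340],None,fx=4,fy=4,interpolation=cv2.INTER_CUBIC)
cv2.imwrite('pics/a1.png',A[:,:,::-1]);cv2.imwrite('pics/b1.png',B[:,:,::-1])
_,c=load('top0.png');print(plane(c,164,222,60),plane(c,248,168,146),plane(c,231,247,110))
E
```

```text
[460.99642427 270.47637097  60.        ] [561.94064993  68.70363969 146.        ] [402.22895615 109.3731732  110.        ]
```

View pics/a1.png

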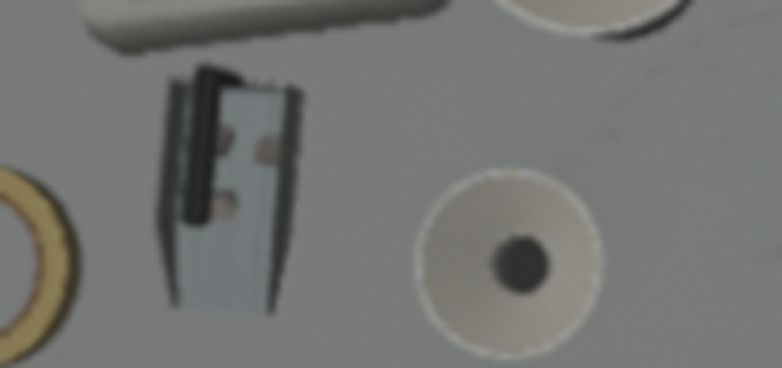

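View pics/b1.png

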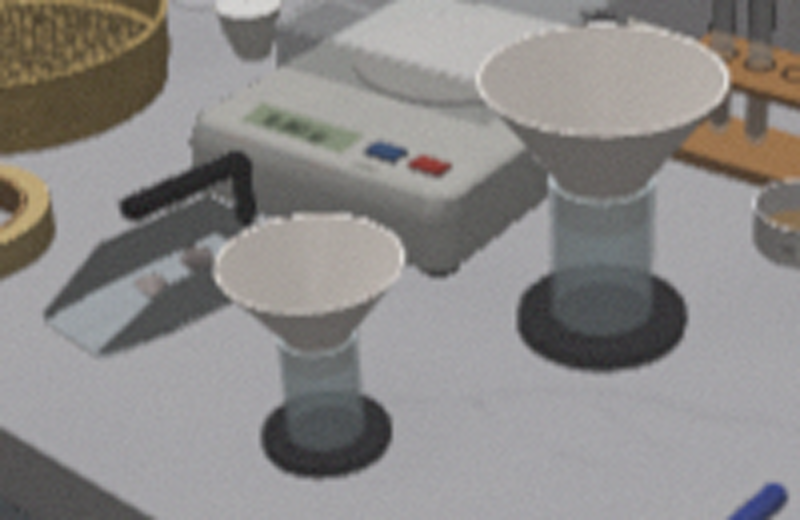

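```bash
python3 - <<'E'
from h import *
a,ct=load('top0.png'); b,cs=load('scene0.png')
T=lambda x,y:(120+x/4.6-.5+.11,190+y/4.6-.5+.11)
S=lambda x,y:(140+x/4-.4,130+y/4-.4)
for n,t,s in [('front end centre',(196,219),(127,210)),('rear end',(208,74),(239,160)),('mouthL',(176,306),(50,318)),('mouthR',(270,312),(98,354))]:
    x,r=tri(ray(ct,*T(*t)),ray(cs,*S(*s)));print(n,np.round(x,1),np.round(r,1))
# handle dark mask in top
g=a[:,:,:].max(2)
m=((g<45)).astype(np.uint8);m[:, :150]=0;m[:,176:]=0;m[:200]=0;m[245:]=0
ys,xs=np.nonzero(m);print(len(xs),xs.min(),xs.max(),ys.min(),ys.max())
for y in range(203,242):
    q=xs[ys==y]
    if len(q):print(y,q.min(),q.max(),len(q),end=' | ')
print()
for uv,z in [(T(176,306),0),(T(270,312),0),(T(170,85),28),(T(300,90),28),(T(158,230),28),(T(290,230),28)]:print(np.round(plane(ct,*uv,z),1))
# funnel rim
for n,c,im,(x0,x1,y0,y1) in [('t',ct,a,(205,290,130,205)),('s',cs,b,(250,330,130,185))]:
    pass
E
```

```text
front end centre [425.7 274.9  59.9] [1.2 1.2]
rear end [498.  269.3  60.3] [0.3 0.3]
mouthL [384.2 302.9   2.8] [0.8 0.8]
mouthR [379.2 254.    3. ] [1.4 1.4]
155 160 171 205 237
205 164 165 2 | 206 163 169 7 | 207 163 171 9 | 208 163 168 6 | 209 163 167 5 | 210 163 166 4 | 211 163 166 4 | 212 163 166 4 | 213 163 166 4 | 214 163 166 4 | 215 163 166 4 | 216 162 166 5 | 217 162 166 5 | 218 162 166 5 | 219 162 166 5 | 220 162 166 5 | 221 162 166 5 | 222 162 166 5 | 223 162 166 5 | 224 162 165 4 | 225 162 165 4 | 226 161 165 5 | 227 161 165 5 | 228 161 165 5 | 229 161 164 4 | 230 161 164 4 | 231 161 165 5 | 232 161 165 5 | 233 161 164 4 | 234 161 164 4 | 235 161 164 4 | 236 160 164 5 | 237 161 164 4 | 
[383.6 304.4   0. ]
[380.2 253.9   0. ]
[496.9 299.8  28. ]
[493.1 231.3  28. ]
[422.5 304.7  28. ]
[421.8 235.8  28. ]
```

Handle triangulates to z≈60 (agrees with the text), centre about (461,272) and scoop yaw about -5°. Moving the wrist camera near for refinement.

>>> {"method": "carry_out", "body": {"series": [{"delta_pos": [40,-32,10],"turn": [0,0,0.02],"hand": 1},{"delta_pos": [80,-64,20],"turn": [0,0,0.04],"hand": 1},{"delta_pos": [120,-96,30],"turn": [0,0,0.06],"hand": 1},{"delta_pos": [160,-128,35],"turn": [0,0,0.08],"hand": 1},{"delta_pos": [200,-160,35],"turn": [0,0,0.1],"hand": 1},{"delta_pos": [240,-192,35],"turn": [0,0,0.12],"hand": 1},{"delta_pos": [270,-225,35],"turn": [0,0,0.14],"hand": 1},{"delta_pos": [285,-260,35],"turn": [0,0,0.145],"hand": 1}]}}

```text
clock: 1.15
eef_pos: [411.3, 274.1, 240.0]
eef_rot: [-3.141, -0.001, 3.056]
wrist_force: [-0.7, 0.3, -0.4]
finger_gap: 94.1
```

```bash
python3 - <<'E'
from h import *
s=read_state();print(s['clock'],s['eef_pos'],s['eef_rot'],s['joints'],abs(s['qd']).max())
snap('wrist','w1.png')
E
```

```text
1.15 [411.28799235 274.12908629 240.02788301] [-3.14115297e+00 -5.19318673e-04  3.05647756e+00] [ 5.13819172e-01  1.48973450e-01  1.62426184e+00 -7.18325236e-05
  1.36903417e+00 -9.71847752e-01] 0.6310465394248019
```

View pics/w1.png

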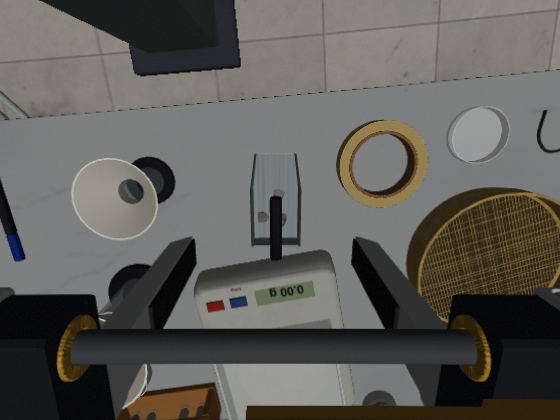

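The wrist view shows the scoop with its handle from (276,198) to (277,258), aligned with the jaws, the stones under it. Second viewpoint lower.

>>> {"method": "carry_out", "body": {"series": [{"delta_pos": [20,-1,-20],"turn": [0,0,0],"hand": 1},{"delta_pos": [35,-2,-50],"turn": [0,0,0],"hand": 1},{"delta_pos": [50,-3,-80],"turn": [0,0,0],"hand": 1},{"delta_pos": [50,-3,-80],"turn": [0,0,0],"hand": 1}]}}

```text
clock: 1.7
eef_pos: [459.7, 271.9, 158.5]
eef_rot: [-3.139, -0.004, 3.056]
wrist_force: [-0.8, -0.7, 0.2]
finger_gap: 94.0
```

```bash
python3 - <<'E'
from h import *
s=read_state();print(s['clock'],s['eef_pos'],s['eef_rot'],s['joints'],abs(s['qd']).max())
snap('wrist','w2.png')
E
```

```text
1.7 [459.69401335 271.94317857 158.45731534] [-3.13930351 -0.00366303  3.05612944] [ 4.65638295e-01  3.10627136e-01  1.62038675e+00 -3.43344831e-05
  1.21489814e+00 -1.01968698e+00] 0.05692710533453828
```

View pics/w2.png

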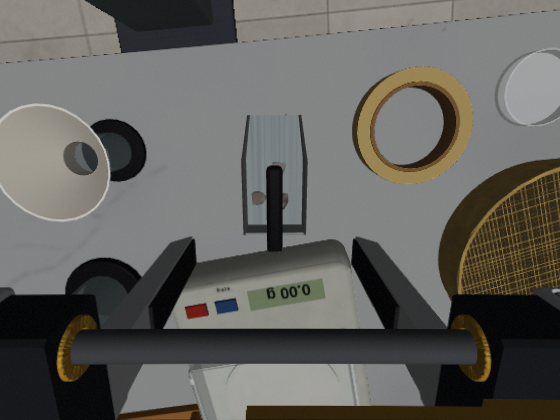

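```bash
python3 - <<'E'
from h import *
_,ct=load('top0.png');_,cs=load('scene0.png');_,c1=load('w1.png');_,c2=load('w2.png')
T=lambda x,y:(120+x/4.6-.4,190+y/4.6-.4)
S=lambda x,y:(140+x/4-.4,130+y/4-.4)
for n,a,b,t,s in [('front',(276,199),(274.5,168),(196,219),(127,210)),('rear',(276.5,257),(275,248),(208,74),(239,160)),('mouthL',(255.5,153.5),(248.5,115),(270,312),(98,354)),('mouthR',(296.5,153.5),(302,115.5),(176,306),(50,318))]:
    for k,rs in {'w':[ray(c1,*a),ray(c2,*b)],'ts':[ray(ct,*T(*t)),ray(cs,*S(*s))],'w2t':[ray(c2,*b),ray(ct,*T(*t))],'w1s':[ray(c1,*a),ray(cs,*S(*s))],'all':[ray(c1,*a),ray(c2,*b),ray(ct,*T(*t)),ray(cs,*S(*s))]}.items():
        x,r=tri(*rs);print(n,k,np.round(x,1),np.round(r,1))
s=read_state()
print(proj(c2,s['eef_pos']), proj(c2,[460,272,60]))
P=c2['pose'];print(P[:3,3])
E
```

```text
front w [424.7 275.4  74.3] [0.1 0.1]
front ts [425.7 275.   59.9] [1.2 1.2]
front w2t [427.  275.   57.7] [0.4 0.4]
front w1s [427.  276.   59.8] [1.6 1.6]
front all [426.8 275.2  59.9] [1.6 0.2 1.  1.9]
rear w [507.2 269.2  47.2] [0.3 0.3]
rear ts [498.  269.3  60.3] [0.3 0.3]
rear w2t [498.7 268.7  64.4] [1.3 1.3]
rear w1s [499.9 270.4  59.9] [1.3 1.3]
rear all [499.5 269.6  60.8] [1.2 1.7 1.5 1.6]
mouthL w [381.1 253.2   5. ] [0.1 0.1]
mouthL ts [379.2 254.1   3. ] [1.4 1.4]
mouthL w2t [380.6 253.    3.4] [0.4 0.4]
mouthL w1s [379.7 254.    3.6] [1.7 1.7]
mouthL all [380.2 253.5   3.4] [1.1 1.  0.5 2.4]
mouthR w [386.  306.    1.1] [0.4 0.4]
mouthR ts [384.2 302.9   2.8] [0.8 0.8]
mouthR w2t [384.9 306.8  -6.6] [1.3 1.3]
mouthR w1s [386.3 305.5   0.4] [0.3 0.3]
mouthR all [385.5 305.3   0.6] [0.6 1.2 2.1 0.9]
(np.float64(274.5241552752877), np.float64(250.42872539362008)) (np.float64(274.0609678660196), np.float64(204.79029574667936))
[381.526085   278.94669482 337.96242287]
```

All four views agree: handle height ≈60, centre ≈(460,272), mouth mid ≈(383,279,2). Descending to the grasp.

>>> {"method": "carry_out", "body": {"series": [{"delta_pos": [0,0,-30],"turn": [0,0,0],"hand": 1},{"delta_pos": [0,0,-60],"turn": [0,0,0],"hand": 1},{"delta_pos": [0,0,-90],"turn": [0,0,0],"hand": 1},{"delta_pos": [0,0,-110],"turn": [0,0,0],"hand": 1},{"delta_pos": [0,0,-117],"turn": [0,0,0],"hand": 1},{"delta_pos": [0,0,-117],"turn": [0,0,0],"hand": 0.5},{"delta_pos": [0,0,-117],"turn": [0,0,0],"hand": 0.5}]}}

```text
clock: 2.62
eef_pos: [460.7, 272.9, 44.7]
eef_rot: [3.141, 0.001, 3.057]
wrist_force: [-0.4, 0.3, 0.3]
finger_gap: 77.5
```

```bash
python3 - <<'E'
from h import *
s=read_state();print(s['clock'],s['eef_pos'],s['eef_rot'],s['wrist_force'],s['finger_gap'])
snap('wrist','w3.png')
E
```

```text
2.625 [460.7409832  272.89216703  44.69432241] [3.14064236e+00 1.49249660e-03 3.05687077e+00] [-0.39317986  0.34461489  0.34659576] 77.54925928197265
```

View pics/w3.png

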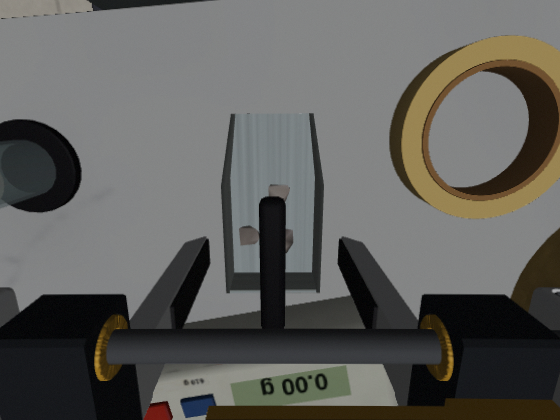

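Handle (column 272) is centred between the fingers. Closing.

>>> {"method": "carry_out", "body": {"series": [{"delta_pos": [0,0,-3],"turn": [0,0,0],"hand": 0},{"delta_pos": [0,0,-3],"turn": [0,0,0],"hand": 0},{"delta_pos": [0,0,-3],"turn": [0,0,0],"hand": 0},{"delta_pos": [0,0,-3],"turn": [0,0,0],"hand": 0},{"delta_pos": [0,0,-3],"turn": [0,0,0],"hand": 0},{"delta_pos": [0,0,-3],"turn": [0,0,0],"hand": 0},{"delta_pos": [0,0,-3],"turn": [0,0,0],"hand": 0},{"delta_pos": [0,0,-3],"turn": [0,0,0],"hand": 0}], "squeeze": 45}}

```text
clock: 3.68
eef_pos: [460.2, 272.5, 40.4]
eef_rot: [-3.141, -0.0, 3.057]
wrist_force: [0.0, -1.2, 0.0]
finger_gap: 13.3
```

>>> {"method": "carry_out", "body": {"series": [{"delta_pos": [0,0,8],"turn": [0,0,0],"hand": 0},{"delta_pos": [0,0,24],"turn": [0,0,0],"hand": 0},{"delta_pos": [0,0,48],"turn": [0,0,0],"hand": 0},{"delta_pos": [0,0,75],"turn": [0,0,0],"hand": 0},{"delta_pos": [0,0,105],"turn": [0,0,0],"hand": 0},{"delta_pos": [0,0,135],"turn": [0,0,0],"hand": 0},{"delta_pos": [0,0,160],"turn": [0,0,0],"hand": 0},{"delta_pos": [0,0,175],"turn": [0,0,0],"hand": 0}]}}

```text
clock: 4.68
eef_pos: [460.4, 272.6, 217.6]
eef_rot: [3.14, 0.002, 3.057]
wrist_force: [-0.5, -0.1, -1.9]
finger_gap: 13.6
```

```bash
python3 - <<'E'
from h import *
s=read_state();print(s['clock'],s['eef_pos'],s['eef_rot'],s['wrist_force'],s['moment'],s['finger_gap'])
im,_=snap('wrist','w4.png'); b,_=snap('scene','s4.png')
a,ct=load('top0.png');
A=cv2.resize(a[120:215,200:300],None,fx=5,fy=5,interpolation=cv2.INTER_CUBIC)
B=cv2.resize(b[80:220,140:340],None,fx=3,fy=3,interpolation=cv2.INTER_CUBIC)
cv2.imwrite('pics/a4.png',A[:,:,::-1]);cv2.imwrite('pics/b4.png',B[:,:,::-1])
E
```

```text
4.675 [460.4044193  272.6396307  217.60125625] [3.14045231e+00 1.83182132e-03 3.05685429e+00] [-0.50824184 -0.12847081 -1.9372415 ] [0.0328441  0.0283034  0.01856137] 13.637538350702808
```

View pics/w4.png

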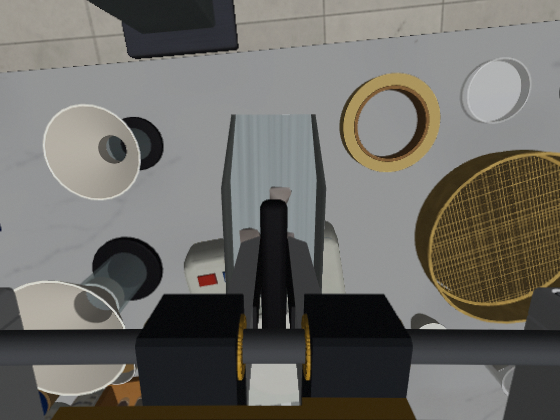

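View pics/a4.png

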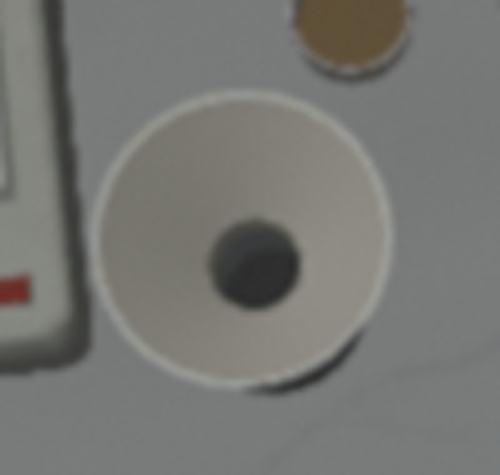

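View pics/s4.png

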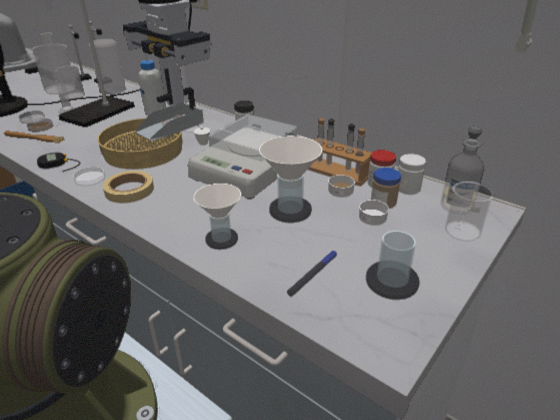

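The scoop lifted level with its stones still in it. The large funnel's rim in the top crop spans (90..393, 88..388). Triangulating its centre.

```bash
python3 - <<'E'
from h import *
_,ct=load('top0.png');_,cs=load('scene0.png');_,c4=load('w4.png')
t=(200+241.5/5-.4,120+238/5-.4); s=(140+602/4-.4,130+80/4-.4)
x,r=tri(ray(ct,*t),ray(cs,*s));print('rim',x,r)
# rim diameter
for u in (90,393):print(plane(ct,200+u/5-.4,t[1],146))
for v in (88,388):print(plane(ct,t[0],120+v/5-.4,146))
print('bore@90',plane(ct,200+255/5-.4,120+263/5-.4,90))
b=(140+602/4-.4,130+318/4-.4); print('foot scene',plane(cs,*b,8))
print('foot wrist',plane(c4,127,269,5))
for uv in [(232,114.5),(316,114.5)]:print('mouth',plane(c4,*uv,180))
E
```

```text
rim [563.65153167  69.74355468 143.63022884] [np.float64(0.7565775332560091), np.float64(0.7565775332560164)]
[565.14786283 131.44568773 146.        ]
[562.19771549   6.96108175 146.        ]
[626.91562194  68.6801086  146.        ]
[501.70058573  69.18663177 146.        ]
bore@90 [564.72890346  69.18117905  90.        ]
foot scene [559.18339685  66.63684488   8.        ]
foot wrist [566.61946333  67.51943786   5.        ]
mouth [380.94403183 252.31026517 180.        ]
mouth [385.48644253 306.35240092 180.        ]
```

```bash
python3 - <<'E'
from h import *
a,ct=load('top0.png');b,cs=load('scene0.png')
A=cv2.resize(a[60:130,200:340],None,fx=5,fy=5,interpolation=cv2.INTER_CUBIC)
B=cv2.resize(b[100:200,290:400],None,fx=5,fy=5,interpolation=cv2.INTER_CUBIC)
cv2.imwrite('pics/a5.png',A[:,:,::-1]);cv2.imwrite('pics/b5.png',B[:,:,::-1])
import math
for th in (0,.15,.3,.45,.6,.75,.9,1.05):
    c,s=math.cos(th),math.sin(th);M=np.array([564,69,158])+25*np.array([.996,-.0855,0])
    x=-77.5*c+40.4*s;z=-77.5*s-40.4*c
    print(th,np.round(M-[x*.996,-x*.0855,z],0))
E
```

```text
0 [666.  60. 198.]
0.15 [659.  61. 210.]
0.3 [651.  62. 219.]
0.45 [641.  62. 228.]
0.6 [630.  63. 235.]
0.75 [618.  64. 240.]
0.9 [605.  65. 244.]
1.05 [592.  67. 245.]
```

View pics/a5.png

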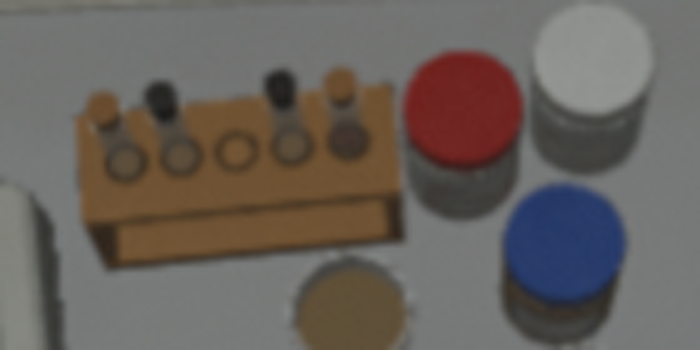

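View pics/b5.png

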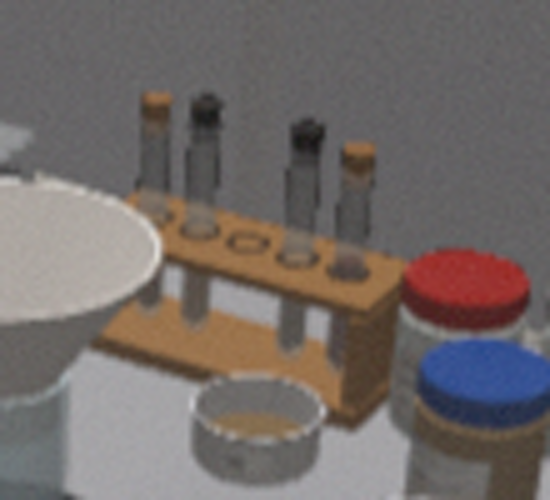

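```bash
python3 - <<'E'
from h import *
_,ct=load('top0.png');_,cs=load('scene0.png')
T=lambda x,y:(200+x/5-.4,60+y/5-.4)
S=lambda x,y:(290+x/5-.4,100+y/5-.4)
for t,s in [((103,102),(157,97)),((161,92),(207,100)),((281,82),(307,125)),((341,78),(358,148))]:
    x,r=tri(ray(ct,*T(*t)),ray(cs,*S(*s)));print(np.round(x,1),np.round(r,1))
E
```

```text
[763.3 132.5 125.9] [1.5 1.5]
[764.8 106.2 130.7] [1.3 1.3]
[766.9  54.1 131.4] [1.5 1.5]
[770.1  28.8 126.2] [1.9 1.9]
```

Tube tops at x≈765, z≈131, clear of the path. Carrying the scoop over gently and level.

>>> {"method": "carry_out", "body": {"series": [{"delta_pos": [3,-3,0],"turn": [0,0,0],"hand": 0},{"delta_pos": [10,-10,0],"turn": [0,0,0],"hand": 0},{"delta_pos": [21,-22,0],"turn": [0,0,0],"hand": 0},{"delta_pos": [35,-36,0],"turn": [0,0,0],"hand": 0},{"delta_pos": [51,-53,0],"turn": [0,0,0],"hand": 0},{"delta_pos": [68,-70,0],"turn": [0,0,0],"hand": 0},{"delta_pos": [85,-88,0],"turn": [0,0,0],"hand": 0},{"delta_pos": [102,-106,0],"turn": [0,0,0],"hand": 0}]}}

```text
clock: 5.78
eef_pos: [563.4, 164.9, 215.2]
eef_rot: [-3.141, -0.0, 3.056]
wrist_force: [0.2, -0.2, -3.1]
finger_gap: 13.7
```

>>> {"method": "carry_out", "body": {"series": [{"delta_pos": [17,-18,0],"turn": [0,0,0],"hand": 0},{"delta_pos": [34,-36,0],"turn": [0,0,0],"hand": 0},{"delta_pos": [51,-53,0],"turn": [0,0,0],"hand": 0},{"delta_pos": [67,-69,-2],"turn": [0,0,0],"hand": 0},{"delta_pos": [81,-84,-5],"turn": [0,0,0],"hand": 0},{"delta_pos": [93,-96,-9],"turn": [0,0,0],"hand": 0},{"delta_pos": [101,-104,-13],"turn": [0,0,0],"hand": 0},{"delta_pos": [104,-107,-15],"turn": [0,0,0],"hand": 0}]}}

```text
clock: 6.78
eef_pos: [666.5, 59.1, 199.9]
eef_rot: [-3.142, -0.001, 3.057]
wrist_force: [-0.1, 0.4, -1.6]
finger_gap: 13.5
```

```bash
python3 - <<'E'
from h import *
s=read_state();print(s['clock'],s['eef_pos'],s['eef_rot'],s['joints'],s['finger_gap'])
snap('wrist','w6.png'); snap('scene','s6.png')
E
```

```text
6.775 [666.52342628  59.13923946 199.85295832] [-3.14150571e+00 -6.47148036e-04  3.05655286e+00] [ 3.37758487e-02  5.77689472e-01  1.14026947e+00 -9.72905417e-06
  1.42428661e+00 -1.45197929e+00] 13.509511281209246
```

View pics/w6.png

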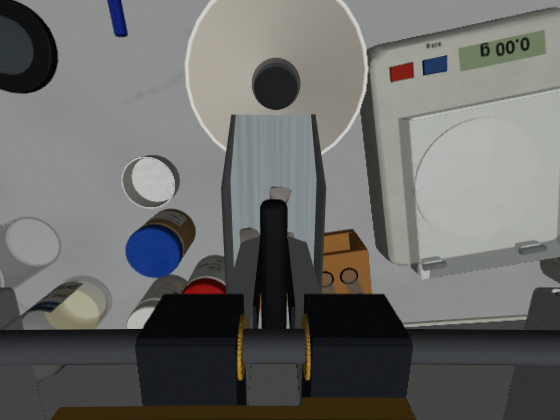

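View pics/s6.png

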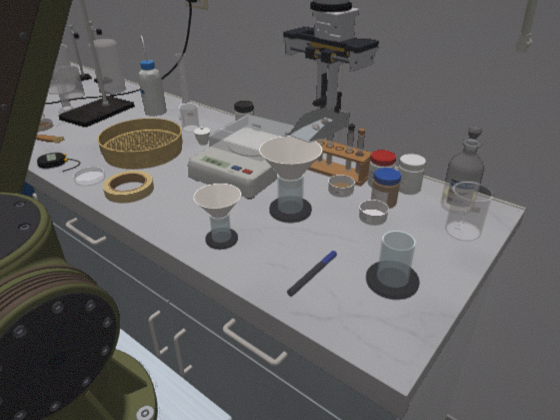

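The mouth sits over the funnel, centred on the bore (column 275), and all three stones are still at the back. Tilting about the mouth edge.

>>> {"method": "carry_out", "body": {"series": [{"delta_pos": [-3,0,6],"turn": [-0.0064,-0.0747,0],"hand": 0},{"delta_pos": [-7,1,11],"turn": [-0.0128,-0.149,0],"hand": 0},{"delta_pos": [-11,1,15],"turn": [-0.0192,-0.224,0],"hand": 0},{"delta_pos": [-15,2,18],"turn": [-0.0257,-0.299,0],"hand": 0},{"delta_pos": [-20,2,21],"turn": [-0.032,-0.373,0],"hand": 0},{"delta_pos": [-25,2,24],"turn": [-0.0385,-0.448,0],"hand": 0},{"delta_pos": [-25,2,24],"turn": [-0.0385,-0.448,0],"hand": 0}]}}

```text
clock: 7.75
eef_pos: [640.4, 62.2, 225.0]
eef_rot: [-3.141, 0.45, 3.058]
wrist_force: [-0.5, -0.5, -1.9]
finger_gap: 13.4
```

```bash
python3 - <<'E'
from h import *
s=read_state();print(s['clock'],s['eef_pos'],s['eef_rot'],s['joints'],s['finger_gap'],s['wrist_force'])
snap('wrist','w7.png'); b,_=snap('scene','s7.png')
cv2.imwrite('pics/b7.png',cv2.resize(b[60:200,220:400],None,fx=4,fy=4)[:,:,::-1])
E
```

```text
7.75 [640.35995069  62.1648757  225.02068348] [-3.14134643  0.44957897  3.05772446] [ 0.06756237  0.25730852  1.59276107 -0.08782386  0.84838236 -1.37606165] 13.358742104414066 [-0.46837627 -0.46536084 -1.85793623]
```

View pics/w7.png

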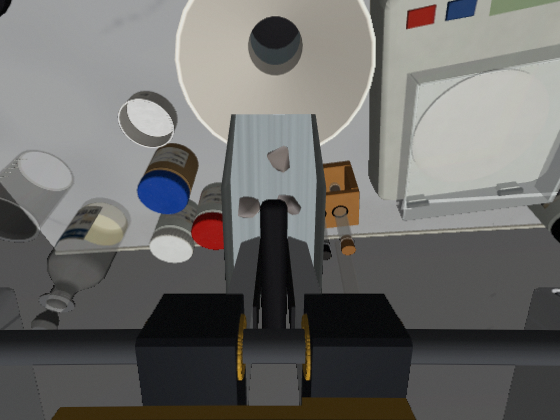

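View pics/b7.png

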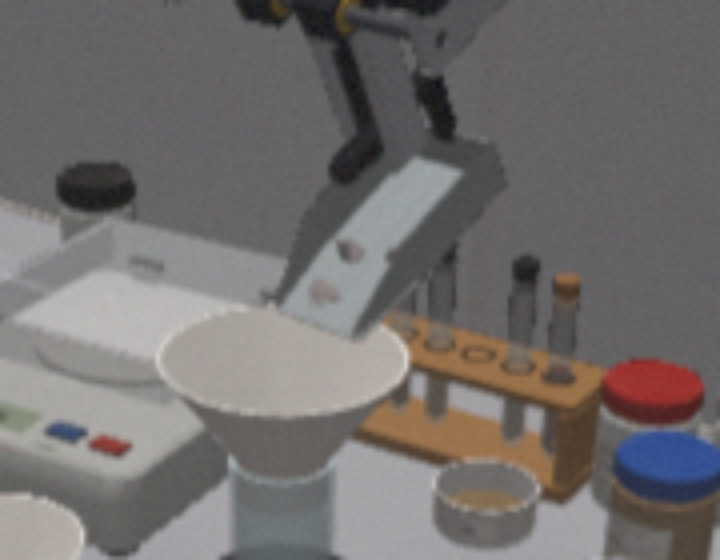

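The stones have begun sliding (lead stone now at (280,160)). The mouth is inside the rim. Tilting on slowly.

>>> {"method": "carry_out", "body": {"series": [{"delta_pos": [-5,0,2],"turn": [-0.0043,-0.05,0],"hand": 0},{"delta_pos": [-8,0,3],"turn": [-0.0064,-0.075,0],"hand": 0},{"delta_pos": [-12,1,4],"turn": [-0.0107,-0.125,0],"hand": 0},{"delta_pos": [-14,1,5],"turn": [-0.0128,-0.15,0],"hand": 0},{"delta_pos": [-14,1,5],"turn": [-0.0128,-0.15,0],"hand": 0}]}}

```text
clock: 8.48
eef_pos: [627.2, 62.5, 229.5]
eef_rot: [-3.141, 0.6, 3.057]
wrist_force: [0.5, 0.3, -1.6]
finger_gap: 13.4
```

```bash
python3 - <<'E'
from h import *
s=read_state();print(s['clock'],s['eef_pos'],s['eef_rot'],s['finger_gap'],s['wrist_force'])
snap('wrist','w8.png'); b,_=snap('scene','s8.png')
cv2.imwrite('pics/b8.png',cv2.resize(b[60:230,220:400],None,fx=3.5,fy=3.5)[:,:,::-1])
E
```

```text
8.475 [627.24179028  62.53068898 229.53854346] [-3.14098719  0.5996023   3.05694476] 13.429217158641304 [ 0.53426835  0.27538259 -1.57774296]
```

View pics/w8.png

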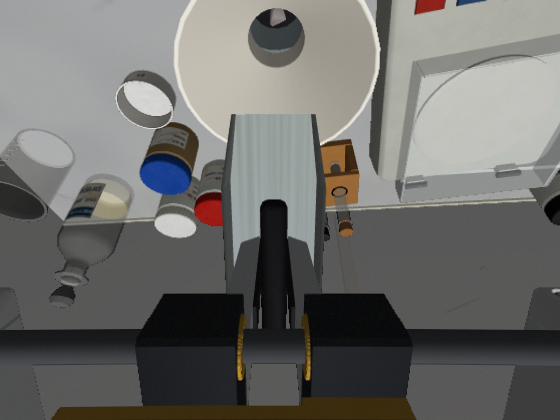

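View pics/b8.png

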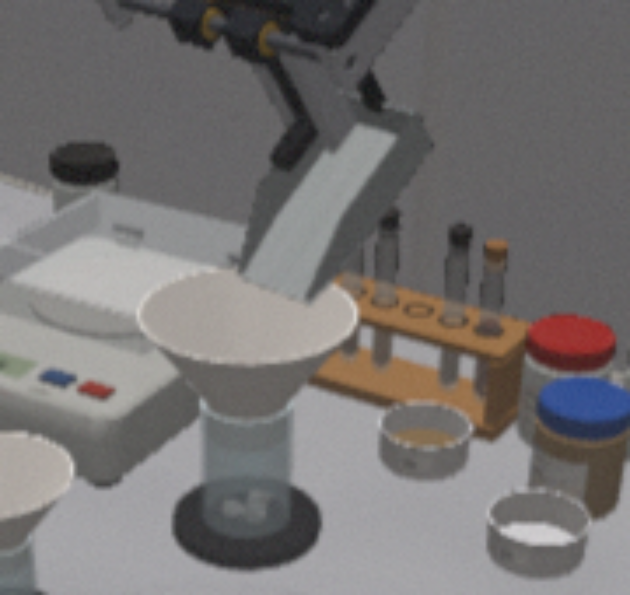

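The pan looks empty and stones are visible in the jar. Waiting briefly, then counting them.

>>> {"method": "carry_out", "body": {"series": [{"delta_pos": [-3,0,2],"turn": [-0.0064,-0.075,0],"hand": 0},{"delta_pos": [-3,0,2],"turn": [-0.0064,-0.075,0],"hand": 0},{"delta_pos": [-3,0,2],"turn": [-0.0064,-0.075,0],"hand": 0},{"delta_pos": [-3,0,2],"turn": [-0.0064,-0.075,0],"hand": 0}]}}

```text
clock: 9.07
eef_pos: [624.6, 62.4, 231.6]
eef_rot: [-3.141, 0.675, 3.057]
wrist_force: [0.7, -0.1, -2.2]
finger_gap: 13.3
```

```bash
python3 - <<'E'
from h import *
a,_=snap('wrist','w9.png'); b,_=snap('scene','s9.png')
B=cv2.resize(b[165:225,260:325],None,fx=8,fy=8,interpolation=cv2.INTER_CUBIC)
W=cv2.resize(a[0:90,190:300],None,fx=5,fy=5,interpolation=cv2.INTER_CUBIC)
cv2.imwrite('pics/b9.png',np.clip(B[:,:,::-1]*1.4,0,255));cv2.imwrite('pics/c9.png',np.clip(W[:,:,::-1]*1.5,0,255))
E
```

```text
[ WARN:0@1.220] global loadsave.cpp:1063 imwrite_ Unsupported depth image for selected encoder is fallbacked to CV_8U.
```

View pics/b9.png

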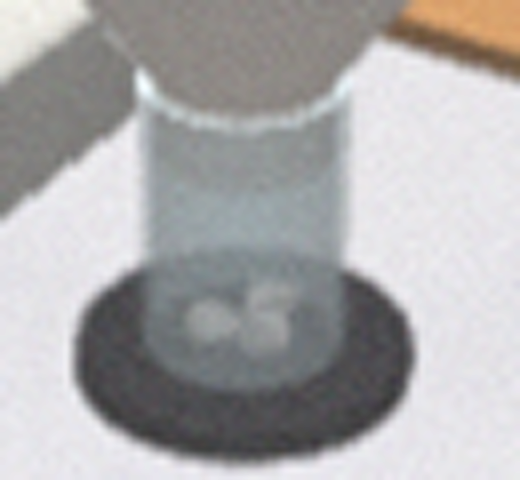

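View pics/c9.png

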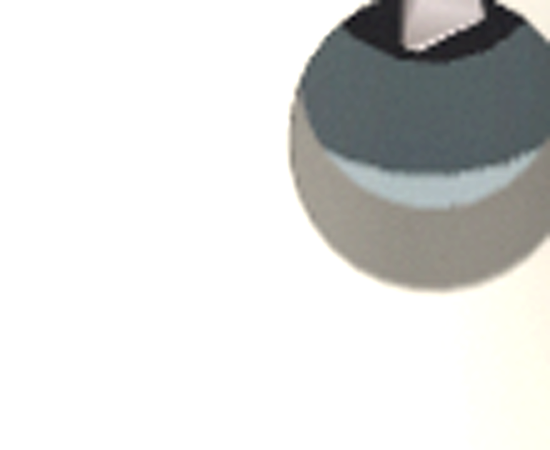

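Three separate stones lie on the jar floor. Untilting while lifting clear.

>>> {"method": "carry_out", "body": {"series": [{"delta_pos": [0,0,20],"turn": [0,0,0],"hand": 0},{"delta_pos": [5,0,45],"turn": [0.0077,0.0896,0],"hand": 0},{"delta_pos": [12,-1,55],"turn": [0.0173,0.2016,0],"hand": 0},{"delta_pos": [20,-1,55],"turn": [0.0289,0.336,0],"hand": 0},{"delta_pos": [28,-1,50],"turn": [0.0404,0.47,0],"hand": 0},{"delta_pos": [36,-2,45],"turn": [0.052,0.605,0],"hand": 0},{"delta_pos": [41,-2,40],"turn": [0.0577,0.672,0],"hand": 0},{"delta_pos": [41,-2,40],"turn": [0.0577,0.672,0],"hand": 0}]}}

```text
clock: 10.18
eef_pos: [665.9, 60.3, 269.8]
eef_rot: [-3.142, -0.001, 3.057]
wrist_force: [0.3, -0.3, -2.1]
finger_gap: 13.5
```

>>> {"method": "carry_out", "body": {"series": [{"delta_pos": [-8,8,0],"turn": [0,0,0],"hand": 0},{"delta_pos": [-25,25,0],"turn": [0,0,0],"hand": 0},{"delta_pos": [-50,52,0],"turn": [0,0,0],"hand": 0},{"delta_pos": [-80,82,0],"turn": [0,0,0],"hand": 0},{"delta_pos": [-115,118,0],"turn": [0,0,0],"hand": 0},{"delta_pos": [-150,154,-10],"turn": [0,0,0],"hand": 0},{"delta_pos": [-185,190,-30],"turn": [0,0,0],"hand": 0},{"delta_pos": [-206,212,-60],"turn": [0,0,0],"hand": 0}]}}

```text
clock: 11.18
eef_pos: [456.9, 274.2, 212.6]
eef_rot: [3.139, 0.005, 3.059]
wrist_force: [0.3, 0.8, -2.0]
finger_gap: 13.5
```

```bash
python3 - <<'E'
from h import *
s=read_state();print(s['clock'],s['eef_pos'],s['eef_rot'],s['finger_gap'],s['wrist_force'])
snap('wrist','w10.png'); 
E
```

```text
11.175 [456.9376917  274.22866504 212.57519135] [3.13884616 0.00507199 3.05868506] 13.4537535749691 [ 0.28722136  0.7847526  -2.00507777]
```

View pics/w10.png

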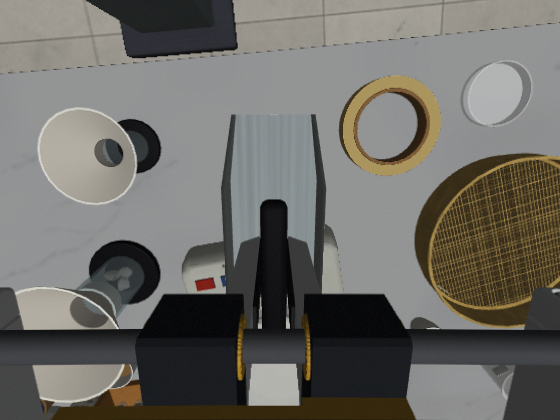

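Pan empty, level; the stones show through the jar at (120,275). Lowering to its original spot.

>>> {"method": "carry_out", "body": {"series": [{"delta_pos": [-4,0,-25],"turn": [0,0,0],"hand": 0},{"delta_pos": [-4,0,-60],"turn": [0,0,0],"hand": 0},{"delta_pos": [-4,0,-95],"turn": [0,0,0],"hand": 0},{"delta_pos": [-4,0,-125],"turn": [0,0,0],"hand": 0},{"delta_pos": [-4,0,-145],"turn": [0,0,0],"hand": 0},{"delta_pos": [-4,0,-157],"turn": [0,0,0],"hand": 0},{"delta_pos": [-4,0,-163],"turn": [0,0,0],"hand": 0},{"delta_pos": [-4,0,-164],"turn": [0,0,0],"hand": 0}]}}

```text
clock: 12.22
eef_pos: [455.4, 272.6, 47.9]
eef_rot: [3.141, 0.002, 3.057]
wrist_force: [0.0, -0.6, -1.7]
finger_gap: 13.7
```

>>> {"method": "carry_out", "body": {"series": [{"delta_pos": [0,0,-3],"turn": [0,0,0],"hand": 0},{"delta_pos": [0,0,-5],"turn": [0,0,0],"hand": 0},{"delta_pos": [0,0,-6],"turn": [0,0,0],"hand": 0},{"delta_pos": [0,0,-7],"turn": [0,0,0],"hand": 0},{"delta_pos": [0,0,-7],"turn": [0,0,0],"hand": 0}]}}

```text
clock: 12.85
eef_pos: [455.3, 272.6, 40.5]
eef_rot: [3.141, 0.001, 3.057]
wrist_force: [-0.2, 0.5, -2.5]
finger_gap: 13.7
```

>>> {"method": "carry_out", "body": {"series": [{"delta_pos": [0,0,-1],"turn": [0,0,0],"hand": 0},{"delta_pos": [0,0,-1],"turn": [0,0,0],"hand": 0}]}}

```text
clock: 13.1
eef_pos: [455.4, 272.5, 40.3]
eef_rot: [3.141, 0.001, 3.057]
wrist_force: [-5.2, -3.6, 10.5]
finger_gap: 12.8
```

Contact with the bench (force jumped to +10 N). Releasing and backing up.

>>> {"method": "carry_out", "body": {"series": [{"delta_pos": [0,0,0],"turn": [0,0,0],"hand": 0.4},{"delta_pos": [0,0,0],"turn": [0,0,0],"hand": 0.5},{"delta_pos": [0,0,0],"turn": [0,0,0],"hand": 0.5},{"delta_pos": [0,0,0],"turn": [0,0,0],"hand": 0.5},{"delta_pos": [0,0,0],"turn": [0,0,0],"hand": 0.5},{"delta_pos": [0,0,10],"turn": [0,0,0],"hand": 0.5},{"delta_pos": [0,0,30],"turn": [0,0,0],"hand": 0.5},{"delta_pos": [0,0,60],"turn": [0,0,0],"hand": 0.5}]}}

```text
clock: 14.1
eef_pos: [455.0, 272.4, 100.3]
eef_rot: [-3.141, 0.0, 3.057]
wrist_force: [-0.4, 0.7, 0.6]
finger_gap: 47.0
```

>>> {"method": "carry_out", "body": {"series": [{"delta_pos": [0,0,40],"turn": [0,0,0],"hand": 0.5},{"delta_pos": [0,0,80],"turn": [0,0,0],"hand": 0.5},{"delta_pos": [0,0,120],"turn": [0,0,0],"hand": 0.5},{"delta_pos": [0,0,120],"turn": [0,0,0],"hand": 0.5},{"delta_pos": [0,0,120],"turn": [0,0,0],"hand": 0.5}]}}

```text
clock: 14.72
eef_pos: [455.0, 272.4, 219.0]
eef_rot: [-3.141, 0.0, 3.057]
wrist_force: [-0.8, -0.2, -1.2]
finger_gap: 46.9
```

```bash
python3 - <<'E'
from h import *
s=read_state();print(s['clock'],s['eef_pos'],s['finger_gap'],s['wrist_force'])
snap('wrist','w11.png'); b,_=snap('scene','s11.png');snap('top','t11.png')
cv2.imwrite('pics/b11.png',cv2.resize(b[120:230,140:330],None,fx=4,fy=4,interpolation=cv2.INTER_CUBIC)[:,:,::-1])
E
```

```text
14.725 [454.98810273 272.37602244 219.01065734] 46.94976986192004 [-0.78841617 -0.18570665 -1.22901567]
```

View pics/w11.png

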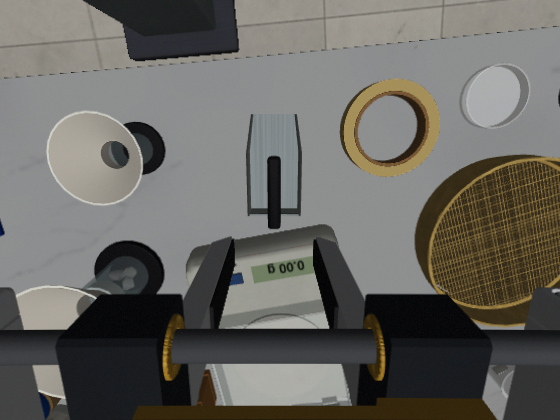

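View pics/b11.png

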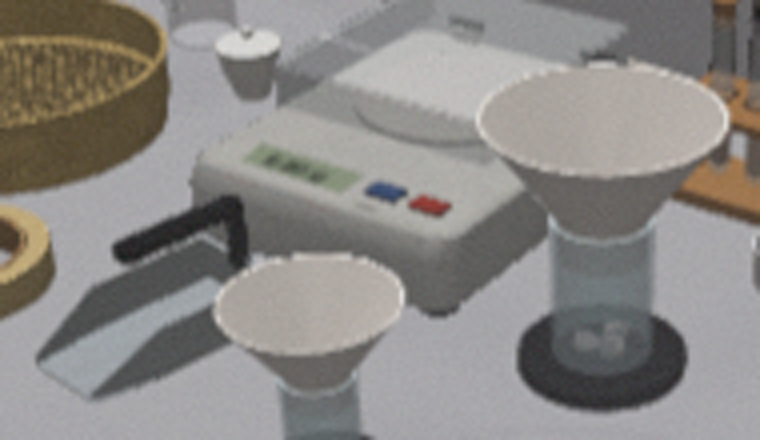

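The scoop stands flat and empty at its spot, the gripper is clear, and the three stones are in the large jar. One last height check, then handing in.

```bash
python3 - <<'E'
from h import *
_,cw=load('w11.png');_,cs=load('scene0.png')
S=lambda x,y:(140+x/4-.4,120+y/4-.4)
for w,s in [((273.5,157.5),(117,250)),((274,227),(237,201))]:
    x,r=tri(ray(cw,*w),ray(cs,*S(*s)));print(np.round(x,1),np.round(r,1))
print(read_state()['clock'],sign_off())
E
```

```text
[420.2 275.6  62.7] [1.3 1.3]
[497.5 269.5  60.4] [1. 1.]
the job is handed in; nothing more can be done
14.875 None
```

I gripped the scoop by its bar handle, tipped the three stones through the large funnel, set the scoop back down about 5 mm from where it started, and let go. I handed the job in at 14.9 s; no verdict is reported.

- **Stones:** the last scene and wrist pictures show three separate stones on the floor of the large jar. None were left in the pan, and the fingers stayed at the handle, clear of the stones.
- **Scoop:** the handle ends measured 62.7 and 60.4 mm above the bench, about 1 mm ray mismatch each. That makes the scoop about 2 degrees off level along its length, with its handle about 61 mm up, inside the 50–70 mm limit. I did not measure its sideways tilt, though it looks flat in the pictures.
- **Gripper:** it is open and clear of everything, about 160 mm above the handle, with wrist force near zero.
- **Disagreements:** the two wrist views alone put the handle ends at 74 and 47 mm, probably because the arm was still moving in the first picture. The top and scene views, and all four views together, gave about 60 mm, so I used that.

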